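# Nest the tapered tumbler loosely over its twin on the tray

### The job

Pick up the tapered steel tumbler that stands upside down by itself on the sideboard and slip it, still upside down, over the matching tapered tumbler on the tray, so that the two are nested, standing straight and loose. Lower it gently and let go only as it comes to rest: do not push it down or drop it from a height, or the two will wedge together. The tumbler on the tray stays in its place, and the straight-sided beaker beside it is left where it stands.

Things in the scene. Friction and masses are not known exactly. Their poses are not given: they have to be found in the camera images.
- loose_tumbler: Tumbler to move: tapered stainless steel, 160 g, mouth down, alone on the bare sideboard top, robot's left. 100 mm tall. Origin: centre of the mouth (lower end), z up to the closed foot. Outside 76 mm across at the mouth, tapering to 48 mm at 76 mm up; from 76 to 100 mm a straight foot band 48 mm across, the place to grip from above. Wall 2.5 mm (mouth 71 mm inside); the band is solid.
- tray_tumbler: Its twin, same shape, size and origin, mouth down and loose on the tray. The moved tumbler comes to rest about 36 mm above it (origin over origin, its taper sitting on the lower one's foot edge); pressed farther it wedges.
- beaker: Bystander: straight-sided stainless beaker, 66 mm across, 85 mm tall, mouth down at the other end of the same tray, 150 mm from the tray tumbler (either of the two may be at either end). Origin at the centre of its lower end, z up.
- tray: Flat dark wooden tray, fixed, no rim, 140 x 280 mm and 12 mm thick, on the robot's right. Origin at the centre of its underside, z up, y along its length. The tray tumbler and the beaker stand near its two ends. Beyond it, away from the robot (x above 0.73 m), stands a 240 mm tall brown rum bottle.
Things that resemble listed ones, but are neither listed nor needed, are in the scene too. What is shaped like the loose_tumbler but green is not meant.

How it is judged:
On the way:
1. still held in the fingers, the loose tumbler is lowered over the tray tumbler to within some 24 mm of rest (contact force between the fingers and loose_tumbler above 1 N and horizontal distance between loose_tumbler and tray_tumbler below 0.02 m and z of loose_tumbler in the frame of tray_tumbler below 0.06 m), for 0.1 s.
At the end, for the whole second after the job is handed in: The loose tumbler is nested mouth down over the tray tumbler and at rest: axes within 15 mm, its mouth 25 to 52 mm above the mouth of the lower one, both within 10 degrees of upright; the tray tumbler and the beaker each within 30 mm of where they began (horizontal distance between loose_tumbler and tray_tumbler below 0.015 m and z of loose_tumbler in the frame of tray_tumbler between 0.025 and 0.052 m and angle between each of loose_tumbler, tray_tumbler's own z axis and vertical below 0.175 rad and distance of each of tray_tumbler, beaker from where it was at the start of the episode below 0.03 m and linear speed of loose_tumbler below 0.02 m/s); the robot touches nothing.
It fails at once if the tumbler on the tray is pressed or struck downward onto the tray with more than 35 N (the two wedge) (contact force between tray_tumbler and tray above 35 N).
It fails at once if the beaker is tipped by more than 30 degrees (angle between beaker's own z axis and vertical above 0.52 rad).
It also fails if it takes over 38 s, if anything falls off the work surface, if the arm or the gripper's body presses on something with over 40 N, if the wrist force passes 120 N, or if a joint passes its speed limit or range.

### The arm

A 6-joint arm with a two-finger parallel gripper is mounted at the origin on the work surface. World frame = base frame: x ahead of the robot, y to its left, z up, the work surface at z = 0. Lengths are in m, angles in rad, forces in N, time in s.
With the tool pointing down it reaches from about 0.275 to 1 m from the base axis. Payload 8.4 kg.
Tool frame: the origin (TCP) lies at the very end of the fingers, on their centre line; the grasp point (between the pads) lies 19 mm behind it (arm.pinch_z is the distance from the TCP to the grasp point, in m); z points along the fingers, y is the line along which they close (so a half turn about z gives the same grasp; the last joint's range is limited). The gripper opens to 85 mm and grips with 20 to 120 N. Pads are 22 mm wide; open, the fingers measure 114 mm over their backs; the gripper's body (76 mm by 85 mm) begins 54 mm behind the grasp point. The pads swing forward as they close: fully open they stand 13 mm farther back than shut.
Start: joints at [-1.181, 0.353, 1.633, -0, 1.155, -0.002], TCP at [0.239, -0.578, 0.231] pointing down, gripper open.
Joint ranges: [-2.63, 2.63], [-0.92, 2.1], [0.06, 2.66], [-1.3, 4.44], [0, 2.69], [-3.02, 3.02]. Speed limits (rad/s): [2.22, 2.22, 2.79, 3.14, 3.14, 3.14].

### API

Orientations are given as a unit quaternion [x, y, z, w].
In Python, from rig import arm gives the robot as it stands. Calls block until the motion is done:
- arm.movep(position, orientation): joint-space move of the TCP to a pose.
- arm.line_to(position, rotation=None, velocity=0.15, stop_force=None): straight line of the TCP; rotation=None keeps the orientation; velocity is the mean speed in m/s. With stop_force (N) it stops when the force on the tool has changed by that much, and returns True; else False.
- arm.move_j(angles): joint-space move.
- arm.command_gripper(opening, strength=None): finger opening in m; strength is the grip in N (None keeps the last); returns when the fingers have stopped.
- arm.pause(seconds).
- arm.solve_ik(position, orientation): joint angles nearest the present ones, or None.
- arm.get_image(name): name is "scene" or "top" or "wrist"; returns the picture (400x640x3 uint8, blue, green, red); there is no depth.
- arm.get_calibration(name): a dict with "fx", "fy", "cx", "cy" (pixels), "xyz" and "rotation" of the camera in the world. Camera axes: x right, y down, z forward; pixel columns grow to the right and rows downward; lengths in m; the calibration is good to about 2 mm. A picture is of the moment at which its call begins: read the wrist's pose just before it. get_calibration takes no time and is no camera call; for the wrist camera it gives the pose at the moment of the call.
A pose or a line that the arm cannot do raises arm.Unreachable and nothing moves.
- arm.sign_off(): hands the job in; it is judged then, once.
Readings, each from a call of its own:
- arm.read_t(): time.
- arm.read_joints(): joint angles.
- arm.read_joint_velocities(): joint speeds.
- arm.read_joint_efforts(): joint torques, N m.
- arm.read_tool_pos(): TCP position.
- arm.read_tcp_rot(): TCP orientation.
- arm.read_wrist_force(): force on the tool from outside, world axes, zero at the start.
- arm.read_ft_torque(): the same for the moment, N m.
- arm.read_gripper_width(): finger opening in m.
- arm.read_finger_force(): force on a finger pad.
Only numpy, scipy, OpenCV 4.12 (cv2) and the standard library are available. Lean on these libraries where they do the work, as an engineer would, in place of code of your own. Each camera call takes 0.05 s, during which the arm holds its last target. There are 200 camera calls.

## Working session

There is one attempt and no reset: what is moved stays moved. The work goes in short steps, each a Python script; the robot and the scene stay as the last script left them, time stands still between calls to the robot, and variables do not carry over. Pictures are saved under pics/ and viewed, at most 10 in all, crops included, and the job is handed in when it is done.

```bash
mkdir -p pics; python3 - <<'E'
from rig import arm
import cv2
for n in("scene","top"):
    cv2.imwrite(f"pics/{n}0.png",arm.get_image(n)); c=arm.get_calibration(n); print(n,c)
print(arm.read_t(),arm.pinch_z,arm.read_tcp_rot())
E
```

```text
scene {'fx': 434.14643944865804, 'fy': 434.14643944865804, 'cx': 324.16694345814517, 'cy': 206.96347704005007, 'xyz': array([ 1.06778563, -0.29845971,  0.47603394]), 'rotation': array([ 0.76140089,  0.44560508, -0.22598685, -0.41307958])}
top {'fx': 377.93607174929593, 'fy': 377.93607174929593, 'cx': 321.7269600642619, 'cy': 200.52777493795477, 'xyz': array([0.44362397, 0.0484626 , 0.72369227]), 'rotation': array([-0.6963748 ,  0.71395333, -0.05678554,  0.04591489])}
0.1 0.0187 [ 9.80872710e-01  1.94649288e-01 -1.24948476e-04 -6.04321990e-04]
```

View pics/scene0.png

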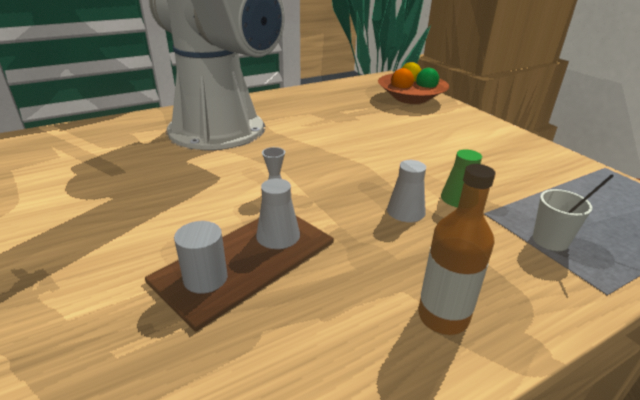

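View pics/top0.png

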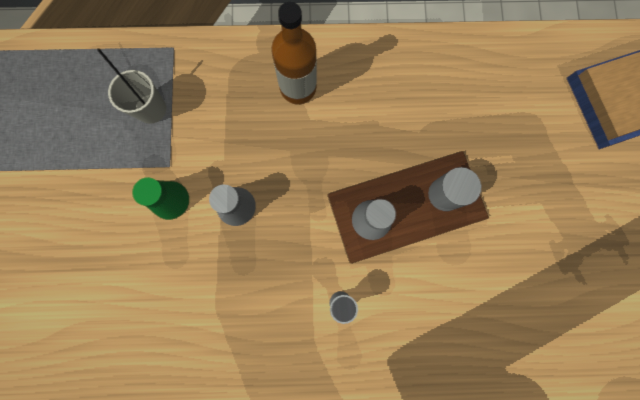

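Scene and top views show these candidates:
- Loose steel tumbler: scene (407,190), top (225,198). This is my choice: plain steel and alone on the bare top.
- Green lookalike: top (148,192), excluded by colour.
- Tray tumbler: scene (277,213), top (380,213). It is tapered and on the tray, so it is the target.
- Beaker: top (460,187), straight-sided.
- Small jigger: top (343,307), hourglass-shaped.
- Glass with straw: top (131,91).

Next is a close crop to check the choice.

```bash
python3 - <<'E'
import cv2,numpy as np
t=cv2.imread("pics/top0.png");s=cv2.imread("pics/scene0.png")
c=lambda i,x,y:cv2.resize(i[y:y+66,x:x+66],None,fx=6,fy=6,interpolation=cv2.INTER_CUBIC)
a=np.hstack([c(t,200,172),c(t,342,182)]);
cv2.imwrite("pics/crop.png",a)
b=np.hstack([cv2.resize(s[y:y+80,x:x+66],None,fx=6,fy=6,interpolation=cv2.INTER_CUBIC) for x,y in((375,150),(245,172))])
cv2.imwrite("pics/crops.png",b)
E
```

```text
(no output)
```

View pics/crop.png

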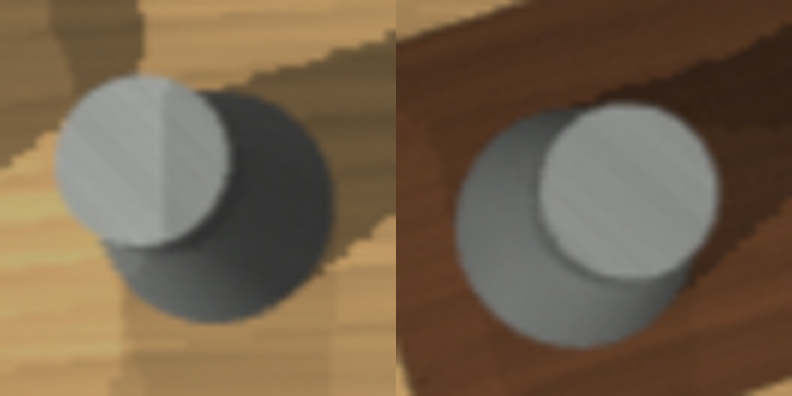

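View pics/crops.png

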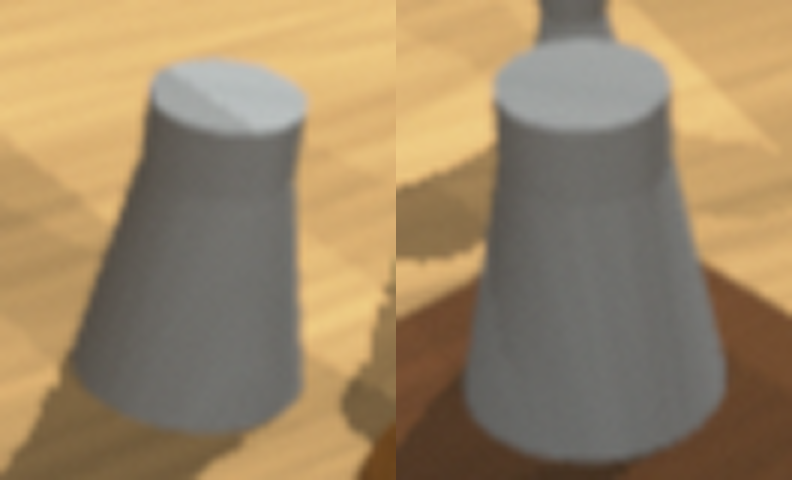

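The crops show both objects tapered with a straight foot band, so the choice holds. Loose foot centre: top (223.4,198.4), scene (412.8,165.6). Tray foot centre: top (380.4,213.4), scene (275.6,185.8). Next I triangulate and check the heights against the expected 0.100 and 0.112 m.

```bash
cat > h.py <<'E'
from rig import arm
import numpy as np
from scipy.spatial.transform import Rotation as R
def ray(n,p):
    c=arm.get_calibration(n)
    d=R.from_quat(c["rotation"]).apply([(p[0]-c["cx"])/c["fx"],(p[1]-c["cy"])/c["fy"],1]); return np.array(c["xyz"]),d/np.linalg.norm(d)
def plane(n,p,z):
    o,d=ray(n,p); return o+d*(z-o[2])/d[2]
def tri(obs):
    A=0;b=0
    for n,p in obs:
        o,d=ray(n,p); P=np.eye(3)-np.outer(d,d); A=A+P; b=b+P@o
    return np.linalg.solve(A,b)
def down(a): # closing axis y at angle a in the world xy plane
    y=np.array([np.cos(a),np.sin(a),0]); z=np.array([0,0,-1.]); return R.from_matrix(np.c_[np.cross(y,z),y,z]).as_quat()
E
python3 - <<'E'
from h import *
for k,t,s,z in(("loose",(223.4,198.4),(412.8,165.6),.1),("tray",(380.4,213.4),(275.6,185.8),.112)):
    p=tri([("top",t),("scene",s)]); print(k,p,plane("top",t,z),plane("scene",s,z))
    for a in (0,np.pi/2,np.pi):
        print(a,*[arm.solve_ik([p[0],p[1],h],down(a)) for h in(.071,.26)])
for t,z in(((148,192),.1),((462,187),.097)): print(plane("top",t,z))
E
```

```text
loose [0.54320843 0.20242052 0.09880357] [0.5423042  0.20110264 0.1       ] [0.54506705 0.20221717 0.1       ]
0 [ 3.54111379e-01  4.81099531e-01  1.85277273e+00 -4.44089210e-16
  8.07720392e-01  3.54111379e-01] [ 3.54111379e-01  2.56424269e-01  1.70159348e+00 -4.44089210e-16
  1.18357490e+00  3.54111379e-01]
1.5707963267948966 [ 3.54111379e-01  4.81099531e-01  1.85277273e+00 -4.44089210e-16
  8.07720392e-01 -1.21668495e+00] [ 3.54111379e-01  2.56424269e-01  1.70159348e+00 -4.44089210e-16
  1.18357490e+00 -1.21668495e+00]
3.141592653589793 [ 3.54111379e-01  4.81099531e-01  1.85277273e+00 -4.44089210e-16
  8.07720392e-01 -2.78748127e+00] [ 3.54111379e-01  2.56424269e-01  1.70159348e+00 -4.44089210e-16
  1.18357490e+00 -2.78748127e+00]
tray [ 0.5098849  -0.05702962  0.11090129] [ 0.50955344 -0.05727609  0.112     ] [ 0.51185819 -0.05736296  0.112     ]
0 [-1.14308695e-01  4.00554959e-01  1.99746522e+00 -4.44089210e-16
  7.43572475e-01 -1.14308695e-01] [-1.14308695e-01  1.49220085e-01  1.83717296e+00 -4.44089210e-16
  1.15519960e+00 -1.14308695e-01]
1.5707963267948966 [-1.14308695e-01  4.00554959e-01  1.99746522e+00 -4.44089210e-16
  7.43572475e-01 -1.68510502e+00] [-1.14308695e-01  1.49220085e-01  1.83717296e+00 -4.44089210e-16
  1.15519960e+00 -1.68510502e+00]
3.141592653589793 None None
[0.55605715 0.32615742 0.1       ]
[ 0.55271463 -0.20050643  0.097     ]
```

Heights come out at 0.099 and 0.111 m (expected 0.100 and 0.112), and the beaker is 149 mm from the tray tumbler. I'll grasp closing along x, clear of the green one in y.

```bash
python3 - <<'E'
from h import *
import cv2
L=[.5435,.2018]; q=down(0)
arm.command_gripper(.085)
arm.movep([*L,.22],q)
arm.line_to([*L,.13],velocity=.2)
print("stop",arm.line_to([*L,.070],velocity=.08,stop_force=6), arm.read_tool_pos())
arm.command_gripper(.03,40)
print(arm.read_gripper_width(),arm.read_finger_force(),arm.read_wrist_force())
arm.line_to([*L,.23],velocity=.15)
print(arm.read_gripper_width(),arm.read_finger_force(),arm.read_wrist_force(),arm.read_t())
cv2.imwrite("pics/lift.png",arm.get_image("scene"))
E
```

```text
stop False [0.54380284 0.20191561 0.07022759]
0.0468529576585716 41.87759909237457 [ 1.15924622 -0.14907246  5.00610276]
0.04711362088074992 41.90049361099341 [ 0.26918211  0.59153278 -2.41176812] 6.4083
```

View pics/lift.png

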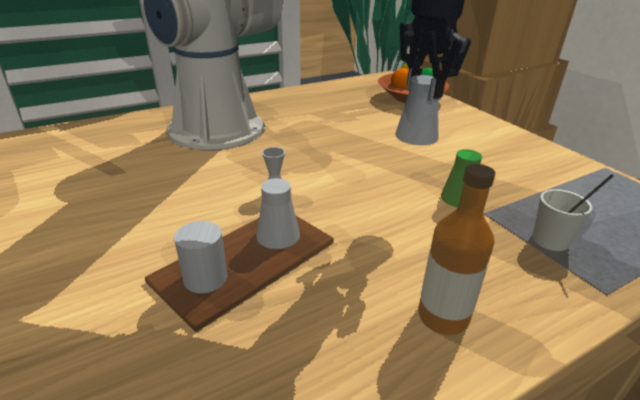

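The tumbler is held upright at (420,110), band in the fingers, and the rest of the scene is unchanged. Now carry and lower it; rest is expected at TCP z ≈ 0.118.

```bash
python3 - <<'E'
from h import *
import cv2
T=[.5105,-.0573]
arm.line_to([*T,.235],velocity=.15); arm.pause(.3)
f0=arm.read_wrist_force()
print(arm.line_to([*T,.145],velocity=.06,stop_force=5),arm.read_tool_pos())
arm.pause(.2)
print(arm.line_to([*T,.113],velocity=.012,stop_force=2.5),arm.read_tool_pos(),arm.read_wrist_force()-f0,arm.read_finger_force(),arm.read_t())
cv2.imwrite("pics/low.png",cv2.resize(arm.get_image("scene")[100:320,140:420],None,fx=2,fy=2))
E
```

```text
False [ 0.51077463 -0.05732294  0.14535253]
True [ 0.51083662 -0.05700982  0.12022793] [1.77351672 1.5985542  2.57515585] 42.023436983965894 12.3333
```

View pics/low.png

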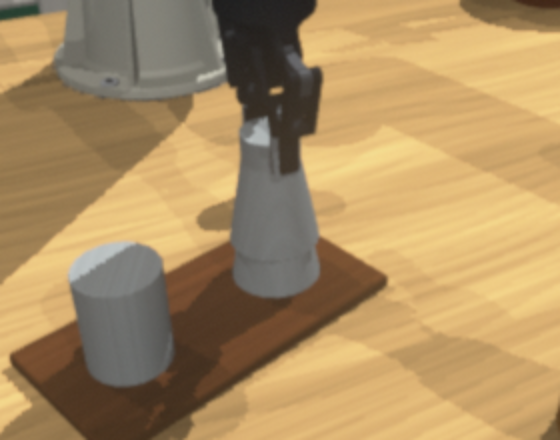

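The tumbler is nested over the tray tumbler, straight, within 2 mm of rest and touching at about 2.6 N. I'll release it, retreat straight up and check.

```bash
python3 - <<'E'
from h import *
import cv2
arm.command_gripper(.054); arm.pause(.3); arm.command_gripper(.085)
p=arm.read_tool_pos(); print(arm.read_gripper_width())
arm.line_to([p[0],p[1],.26],velocity=.1)
arm.line_to([.42,.15,.27],velocity=.2)
print(arm.read_t())
s=arm.get_image("scene")[100:320,140:420];t=arm.get_image("top")[130:290,310:510]
cv2.imwrite("pics/end.png",np.hstack([cv2.resize(s,(420,330)),cv2.resize(t,(380,330))]))
E
```

```text
0.08474855094553951
16.175
```

View pics/end.png

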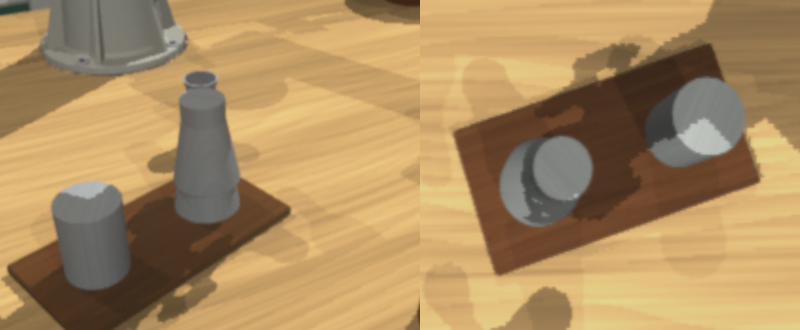

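The tumblers are nested and upright at (207,150) in the scene view, the beaker is where it was, and the gripper is clear of everything.

```bash
python3 -c "
from rig import arm
print(arm.sign_off())"
```

```text
the job is handed in; nothing more can be done
None
```

The loose steel tumbler is nested upside down over the tray tumbler, standing straight; it was let go within about 2 mm of rest at about 2.6 N contact, the beaker looked unmoved, and I handed the job in at about 16 s (the hand-in returned no verdict).

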